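# Put away the parts stripped from a tape deck

### The job

The tape deck on this repair bench has been stripped: put its motor, transformer and loudspeaker each down into the foam nest cut to its shape, fully home, and drop the loose control knob through the opening of the parts carousel into the yellow bin with the other knobs. The carousel has to be turned by the bar on its top until the yellow bin is squarely under the opening, and is left like that.

Things in the scene. Friction and masses are not known exactly. Their poses are not given: they have to be found in the camera images.
- motor_mid (a point): Tape-deck motor: an upright steel can 38 mm in diameter, 30 mm high (its top 4 mm is 35 mm in diameter), a black band near its foot, a thin brass pulley (10 mm diameter, 10 mm high) standing on top. Loose, 0.1 to 0.15 kg. The point is on its axis, 15 mm above its underside; z up.
- transformer_mid (a point): Mains transformer: laminated dark-steel core 48 (x) by 22 (y) mm, up to 42 mm above its underside; yellow winding through it 28 (x) by 44 (y) mm, with white edges; steel foot strap 62 (x) by 18 (y) by 2 mm. Loose, 0.3 to 0.45 kg. The point is its centre, 21 mm above the underside; x its long direction, z up. Grip the flat core ends, 48 mm apart in x.
- speaker_mid (a point): Loudspeaker lying cone down: steel rim 77 mm in diameter, 4 mm thick; basket narrowing from 69 mm diameter at 4 mm height to 43 mm at 18 mm; black ring magnet 45 mm in diameter at 22 to 36 mm, capped by a 40 mm steel disc up to 40 mm. Loose, 0.15 to 0.24 kg. The point is on its axis, 20 mm above its underside; z up. Pick it up by the magnet.
- knob_mid (a point): The control knob: a black ribbed upright cylinder 30 mm in diameter, 22 mm high, with a bright aluminium top and a black pointer line. Loose, 25 g. The point is on its axis, 11 mm above its underside. (Two knobs like it already lie in the yellow bin of the carousel and are part of it.)
- motor_nest: Motor's nest: a fixed dark foam block 112 x 112 mm, 20 mm high, with a round pocket 48 mm in diameter, 10 mm deep, in the middle of its top, floor blue. Origin at the centre of its underside: pocket floor 10 mm, foam top 20 mm above it; x, y along its edges.
- transformer_nest: Transformer's nest: a fixed dark foam block 112 x 112 mm, 20 mm high, with a rectangular pocket 72 mm (x) by 56 mm (y), 10 mm deep, in the middle of its top, floor blue. Origin at the centre of its underside; pocket floor at 10 mm. The transformer's x goes along the nest's x, either way round.
- speaker_nest: Loudspeaker's nest: a fixed dark foam block 112 x 112 mm, 20 mm high, with a round pocket 88 mm in diameter, 10 mm deep, in the middle of its top, floor blue. Origin at the centre of its underside; pocket floor at 10 mm.
- carousel: Parts carousel: fixed round grey housing 240 mm in diameter, flat clear cover with its top at 39 mm, four bins (red, blue, green, yellow) turning inside. Origin on its axis at table height, z up. The cover's only opening, edged white, is a sector centred on its own -x direction (to the robot), 36 degrees to either side, 34 to 115 mm from the axis: its middle lies 75 mm from the axis.
- rotor (a joint): Turn of bins and bar, rad, anticlockwise from above; starts at 0.65 to 1.4; at 0 the yellow bin is centred under the opening. Stays where left; friction 0.06 N m. The black turning bar on the axis above the cover is 64 mm long, 14 thick, 47 to 75 mm above the table; at 0 it lies along the carousel's x, its yellow-marked end to -x (to the yellow bin); at q it is turned by q.
- knob_bin (a point): Middle of the yellow bin's floor, 8 mm above the table, 75 mm from the carousel's axis; turns with the bins. The bin is a quarter circle, 21 to 112 mm from the axis, between walls up to 34 mm above the table; two knobs stand fixed in its outer corners, 46 mm to either side of the middle. Its x points to the carousel's axis.
Not all that is in view belongs to the job. Leave any pink or red look-alike of the part that bears motor_mid alone.

How it is judged:
By the outcome, as a careful person would: the job done as asked, in the order asked, and still so for the second after the job is handed in, with the robot touching nothing.
It also fails if it takes over 128 s, if anything falls off the work surface, if the arm or the gripper's body presses on something with over 40 N, if the wrist force passes 120 N, or if a joint passes its speed limit or range.

### The arm

A 6-joint arm with a two-finger parallel gripper is mounted at the origin on the work surface. World frame = base frame: x ahead of the robot, y to its left, z up, the work surface at z = 0. Lengths are in m, angles in degrees, forces in N, time in s.
With the tool pointing down it reaches from about 0.4 to 0.825 m from the base axis. Payload 7 kg.
Tool frame: the origin (TCP) lies midway between the tips of the shut fingers; the grasp point (between the pads) lies hold_point_z behind it (hold_point_z is the distance from the TCP to the grasp point, in m); z points along the fingers, y is the line along which they close (so a half turn about z gives the same grasp; the last joint's range is limited). The gripper opens to 88 mm and grips with 3 to 60 N. Pads are 19 mm wide; open, the fingers measure 130 mm over their backs; the gripper's body (78 mm by 193 mm) begins 47 mm behind the grasp point.
Start: joints at [-50.529, 20.546, 0.682, 0, -70.136, -16.507], TCP at [0.263, -0.621, 0.227] pointing down, gripper open.
Joint ranges: [-176.03, 176.03], [-82.01, 121.73], [-58.28, 71.71], [-173.87, 95.51], [-174.79, -0.11], [-173.66, 173.66]. Speed limits (degrees/s): [136.94, 136.94, 172.46, 180, 180, 180].

### API

Orientations are given as [roll, pitch, yaw] about the fixed x, y, z axes, in that order (R = Rz(yaw) Ry(pitch) Rx(roll)).
In Python, from plant import * gives the robot as it stands.
- The arm moves only by the tool step_arm, never from a script. Its argument "steps" is a list that holds one entry, the list of rows, each a list of 6 numbers: the shift along the tool's x, y, z scaled (see below), then the turn, a rotation vector about the tool's x, y, z scaled (see below). In form: [[[tx, ty, tz, wx, wy, wz], ...]]. A call has 1 to 20 rows; each row is the pose to reach, as a shift and turn from the pose commanded when the call began, along the tool's axes at that moment; what a row does not reach only later rows make up. The controller multiplies each number of a shift by 100 mm and each number of a turn by 0.5 rad. A row lasts 1/10 s, in which the tool goes at most 50 mm and 8.59 degrees, less where a joint would pass 70% of its speed; a pose out of reach is approached as far as the arm can. A call with a number of a shift or a turn outside -1 to 1 is refused whole. A call with a gripper value outside its range is refused whole. "jaw" is the closure in counts, from 0 (fully open) to 255 (shut), set as the call begins (left out, the last holds). The fingers move at their own pace and stop on an object; the grip force is fixed at half the most. Time passes only in rows, so rows that repeat a pose let the fingers close. It gives the time, the measured TCP pose, the force, the opening and the grip force at its end, in the units of the state.
- get_obs(): the state, without advancing time (a new reading comes with each control period).
- snapshot(name): name is "scene" or "top" or "wrist"; returns (picture, depth): 400x640x3 uint8, red, green, blue; 400x640 float32, m along the optical axis (not along the pixel's ray), 0 where there is no reading.
- calibration(name): a dict with "mtx" (3x3 intrinsics, pixels), "dist" ([k1, k2, p1, p2, k3] as OpenCV has them; the pictures are not rectified), "rvec" (rotation vector, rad) and "tvec" (3), from world to camera coordinates, as OpenCV has them. Camera axes: x right, y down, z forward; pixel columns grow to the right and rows downward; lengths in m; the calibration is good to about 2 mm. A picture is of the moment at which its call begins: read the wrist's pose just before it. calibration takes no time and is no camera call; for the wrist camera it gives the pose at the moment of the call.
- close_job(): hands the job in; it is judged then, once.
The state is a dict: "clock": time; "joint_pos": joint angles; "qvel": joint speeds; "tau": joint torques, N m; "tool_pos": TCP position; "orientation": TCP orientation; "force": force on the tool from outside, world axes, zero at the start; "moment": the same for the moment, N m; "opening": finger opening in m; "gripper_force": force on a finger pad.
Only numpy, scipy, OpenCV 4.12 (cv2) and the standard library are available. Lean on these libraries where they do the work, as an engineer would, in place of code of your own. Each camera call takes 0.05 s, during which the arm holds its last target. There are 200 camera calls.

## Working session

There is one attempt and no reset: what is moved stays moved. The work goes in short steps, Python scripts to look and compute and a tool call to move; the robot and the scene stay as the last step left them, time stands still between calls to the robot, and variables do not carry over. Pictures are saved under pics/ and viewed, at most 14 in all, crops included, and the job is handed in when it is done.

Besides the shell and the picture viewer there is one more tool, called after "Emit:" by a JSON object that holds its "method" and its "body". step_arm: Moves the arm, as the interface text tells. Its arguments: {"type":"object","properties":{"steps":{"type":"array","items":{"type":"array","items":{"type":"array","items":{"type":"number","minimum":-1,"maximum":1}}}},"jaw":{"type":"number"}},"required":["steps"]}

```bash
ls; mkdir -p pics
python3 - <<'E'
from plant import *
import cv2,numpy as np
o=get_obs();print(o)
for n in("scene","top"):
    p,d=snapshot(n);cv2.imwrite(f"pics/{n}1.png",p[:,:,::-1]);np.save(f"pics/{n}1.npy",d);c=calibration(n);print(n,c)
E
```

```text
pics
{'clock': 0.0, 'joint_pos': array([-5.05282043e+01,  2.05896204e+01,  6.33422076e-01, -2.03237381e-02,
       -7.01344669e+01, -1.65075267e+01]), 'qvel': array([ 0.00950009,  0.02834175, -0.0381258 ,  0.0943129 ,  0.03447341,
        0.00690585]), 'tau': array([-3.28103924e-04, -5.82713020e+01,  2.93043941e+01,  6.99712202e+00,
        6.59991187e-03, -1.79769040e-04]), 'tool_pos': array([ 0.26315032, -0.62106427,  0.22563985]), 'orientation': array([ 1.79907643e+02, -7.44605643e-03, -1.57042646e+02]), 'force': array([ 0.59925953, -0.09961118, -0.52012351]), 'moment': array([ 0.02701746, -0.00435948,  0.00850259]), 'gripper_force': 0.0, 'opening': 0.08774154669726336}
scene {'mtx': array([[376.81744795,   0.        , 325.96370404],
       [  0.        , 376.81744795, 203.31224597],
       [  0.        ,   0.        ,   1.        ]]), 'dist': array([-0.0516516,  0.       ,  0.       ,  0.       ,  0.       ]), 'rvec': array([ 1.95634186,  1.2367453 , -0.59872926]), 'tvec': array([-0.24844471, -0.26100526,  1.45266493])}
top {'mtx': array([[392.80625101,   0.        , 319.22105869],
       [  0.        , 392.80625101, 200.94869811],
       [  0.        ,   0.        ,   1.        ]]), 'dist': array([-0.0215499,  0.       ,  0.       ,  0.       ,  0.       ]), 'rvec': array([ 2.17389901, -2.12016613,  0.14331989]), 'tvec': array([0.00684725, 0.56563641, 0.9090289 ])}
```

View pics/top1.png

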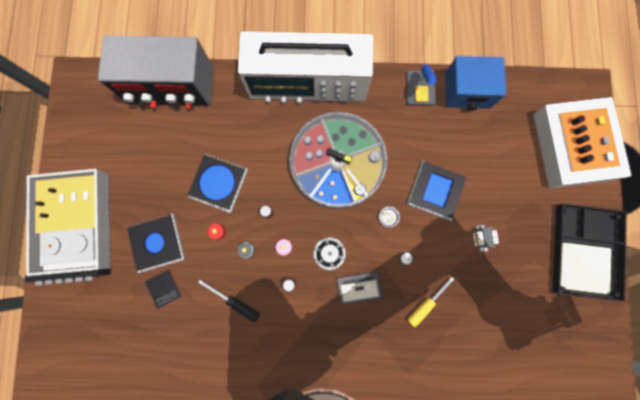

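View pics/scene1.png

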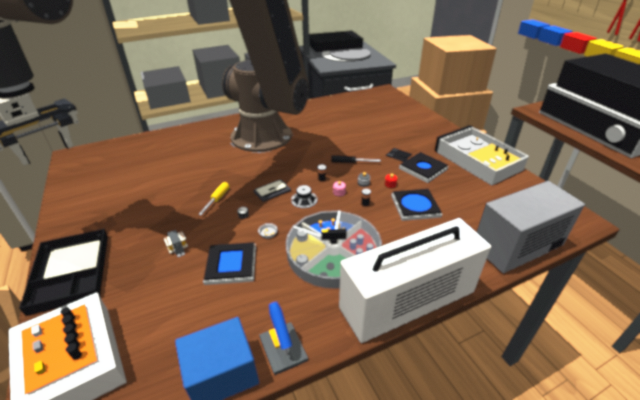

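The top view shows these candidates. Motor: (246,250), with a pink look-alike at (284,247) and a red one at (216,231). Knob: (265,211), (289,285) or (406,258). Speaker: (329,254), with a dish at (389,216). Transformer: (486,237). Nests: motor (155,243), speaker (217,182), transformer (437,189). The carousel is at (338,160). Next I'll check the choice in close crops.

```bash
cat > h.py <<'E'
import cv2,numpy as np
from plant import *
def cam(n):
    c=calibration(n);R=cv2.Rodrigues(np.array(c["rvec"]))[0];return c,R,np.array(c["tvec"])
def ray(n,uv,z,c=None):
    c,R,t=c or cam(n)
    uv=np.array(uv,float).reshape(-1,1,2)
    q=cv2.undistortPoints(uv,c["mtx"],c["dist"]).reshape(-1,2)
    d=np.c_[q,np.ones(len(q))]@R; o=-R.T@t
    return o+d*((z-o[2])/d[:,2])[:,None]
def cloud(n,D,c=None):
    c,R,t=c or cam(n)
    v,u=np.mgrid[:400,:640];uv=np.stack([u,v],-1).reshape(-1,1,2).astype(float)
    q=cv2.undistortPoints(uv,c["mtx"],c["dist"]).reshape(-1,2)
    P=np.c_[q,np.ones(len(q))]*D.reshape(-1,1)
    return ((P-t)@R).reshape(400,640,3)
E
python3 - <<'E'
from h import *
D=np.load("pics/top1.npy");C=cloud("top",D)
for nm,u,v in [("motor",246,250),("pink",284,247),("red",216,231),("k1",265,211),("k2",289,285),("k3",406,258),("spk",329,254),("dish",389,216),("trf",486,237),("mn",155,243),("sn",217,182),("tn",437,189),("car",338,160)]:
    P=C[v-7:v+8,u-7:u+8].reshape(-1,3);print(nm,ray("top",[u,v],.02)[0].round(3),"zmax",P[:,2].max().round(4),"med",np.median(P[:,2]).round(4))
p=cv2.imread("pics/top1.png");s=cv2.imread("pics/scene1.png")
a=cv2.resize(p[200:300,195:435],None,fx=3.3,fy=3.3,interpolation=cv2.INTER_CUBIC)[:, :792]
b=cv2.resize(s[150:230,225:415],None,fx=3.3,fy=3.3,interpolation=cv2.INTER_CUBIC)
w=792;b=cv2.copyMakeBorder(b,0,0,0,w-b.shape[1],0)
cv2.imwrite("pics/crop1.png",np.vstack([a,b]))
print(np.vstack([a,b]).shape)
E
```

```text
motor [0.443 0.196 0.02 ] zmax 0.9785 med 0.0282
pink [0.453 0.104 0.02 ] zmax 0.9785 med 0.0284
red [0.488 0.271 0.02 ] zmax 0.0415 med 0.0284
k1 [0.54  0.154 0.02 ] zmax 0.9785 med 0.012
k2 [0.363 0.088 0.02 ] zmax 0.0539 med 0.0061
k3 [ 0.434 -0.192  0.02 ] zmax 0.0257 med 0.0169
spk [ 0.439 -0.006  0.02 ] zmax 0.9785 med 0.0387
dish [ 0.535 -0.151  0.02 ] zmax 0.015 med 0.0029
trf [ 0.489 -0.388  0.02 ] zmax 0.9785 med 0.0397
mn [0.454 0.419 0.02 ] zmax 0.9785 med 0.0101
sn [0.609 0.276 0.02 ] zmax 0.9785 med 0.01
tn [ 0.605 -0.27   0.02 ] zmax 0.9785 med 0.0097
car [ 0.672 -0.023  0.02 ] zmax 0.9785 med 0.0411
(594, 792, 3)
```

View pics/crop1.png

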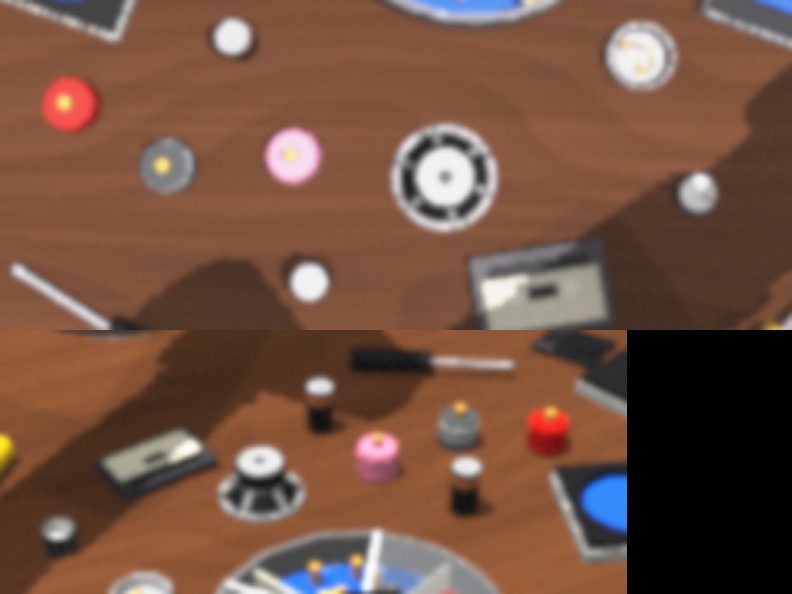

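The crop settles the choice. The motor is the grey can (246,250), not the pink or red one. The knob is the short one (406,258), about 22 mm high; the other two white-topped cylinders, (265,211) and (289,285), are taller. The speaker is at (329,254). Next I'll measure everything from the top view.

Run:
```python
from h import *
import plant;print([k for k in dir(plant) if k[0]!='_']); print(getattr(plant,"hold_point_z",None))
D=np.load("pics/top1.npy");c=cam("top");C=cloud("top",D,c);Z=C[...,2]
p=cv2.imread("pics/top1.png");hsv=cv2.cvtColor(p,cv2.COLOR_BGR2HSV)
print("cam pos",-c[1].T@c[2])
def win(u,v,r):
    m=np.zeros((400,640),bool);m[v-r:v+r,u-r:u+r]=1;return m
def pts(m): return C[m][:,:2]
for nm,u,v,r,lo,hi in [("motor",246,250,16,.022,.034),("knob",406,258,12,.016,.028),("spkcap",329,254,22,.033,.045),("spkrim",329,254,24,.002,.045),("trf",486,237,22,.02,.047),("trftop",486,237,22,.037,.047),("mn",155,243,34,.015,.026),("sn",217,182,36,.015,.026),("tn",437,189,34,.015,.026)]:
    m=win(u,v,r)&(Z>lo)&(Z<hi);P=pts(m)
    k=cv2.connectedComponentsWithStats(m.astype(np.uint8));i=1+np.argmax(k[2][1:,4]);P=pts(k[1]==i)
    a=cv2.minAreaRect((P*1000).astype(np.float32));e=cv2.minEnclosingCircle((P*1000).astype(np.float32))
    print(nm,len(P),"mean",P.mean(0).round(4),"rect",np.round(a[0],1),np.round(a[1],1),round(a[2],1),"circ",np.round(e[0],1),round(e[1],1),"z",np.median(Z[k[1]==i]).round(4))
# blue floors
for nm,u,v,r in [("mn",155,243,20),("sn",217,182,25),("tn",437,189,24)]:
    m=win(u,v,r)&(hsv[...,0]>95)&(hsv[...,0]<125)&(hsv[...,1]>150)&(hsv[...,2]>110)
    q=np.argwhere(m)[:,::-1];P=ray("top",q,.01,c)[:,:2]*1000;a=cv2.minAreaRect(P.astype(np.float32));print(nm,"blue",len(P),P.mean(0).round(1),np.round(a[0],1),np.round(a[1],1),round(a[2],1))
a=cv2.resize(p[105:215,280:400],None,fx=5,fy=5,interpolation=cv2.INTER_CUBIC);cv2.imwrite("pics/car1.png",a)
```

```text
['PlanningError', 'calibration', 'close_job', 'get_obs', 'hold_point_z', 'snapshot']
0.0188
cam pos [0.43442489 0.01441078 0.97846427]
motor 174 mean [0.4448 0.1966] rect [444.6 197.2] [36.  34.1] 1.7 circ [444.7 197.3] 18.7 z 0.0286
knob 120 mean [ 0.4346 -0.1924] rect [ 434.6 -192.7] [27.  28.9] 41.8 circ [ 434.4 -192.8] 15.0 z 0.0204
spkcap 268 mean [ 0.442 -0.007] rect [441.4  -7.8] [42.6 42.8] 1.5 circ [442.   -7.2] 22.2 z 0.0386
spkrim 727 mean [ 0.4421 -0.0065] rect [441.8  -7.3] [73.3 76.3] 1.5 circ [440.8  -6. ] 39.6 z 0.0123
trf 358 mean [ 0.4881 -0.382 ] rect [ 488.6 -385.3] [48.5 47.5] 9.0 circ [ 489.6 -384.1] 26.3 z 0.0386
trftop 199 mean [ 0.4885 -0.384 ] rect [ 488.5 -384.4] [48.7 25.6] 11.8 circ [ 488.3 -384.2] 25.1 z 0.0405
mn 1815 mean [0.4564 0.4232] rect [457.  423.1] [113.3 114.4] 18.3 circ [457.3 423.1] 77.4 z 0.0192
sn 1048 mean [0.6099 0.2787] rect [611.  279.3] [114.5 112.4] 72.1 circ [610.8 278.4] 78.4 z 0.019
tn 1345 mean [ 0.604  -0.2723] rect [ 604.7 -272.4] [111.9 110.7] 69.8 circ [ 604.3 -273. ] 77.1 z 0.0187
mn blue 313 [455.9 426.1] [455.9 426.1] [47.5 44.8] 4.5
sn blue 972 [611.2 281. ] [611.3 281.8] [87.4 85.8] 3.2
tn blue 629 [ 605.9 -273.8] [ 606.1 -273.9] [56.3 72.1] 70.0
```

View pics/car1.png

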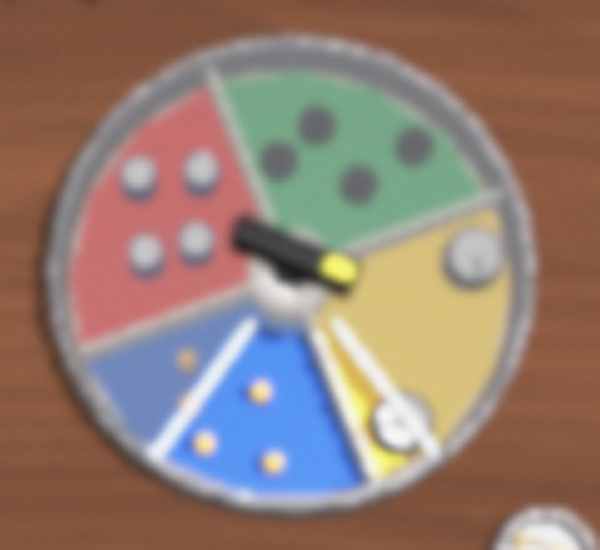

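The crop shows the carousel with its axis near crop pixel (292,265). The white-edged opening points down, towards the robot, with the blue bin mostly under it. The yellow end of the bar points right and slightly down.

Run:
```python
from h import *
f=lambda x,y,z:ray("top",[(x+.5)/5-.5+280,(y+.5)/5-.5+105],z)[0,:2]
L=[(253,322),(158,455),(335,322),(437,458)]
P=[f(x,y,.039) for x,y in L];print(np.round(P,4))
d1=P[1]-P[0];d2=P[3]-P[2];a=[np.degrees(np.arctan2(-d[1],-d[0])) for d in(d1,d2)];print("edge angles (of -dir)",a)
A=np.c_[d1,-d2];s=np.linalg.solve(A,P[2]-P[0]);print("apex",P[0]+s[0]*d1)
# housing circle at z .039
p=cv2.imread("pics/top1.png");D=np.load("pics/top1.npy");C=cloud("top",D);Z=C[...,2]
m=(Z>.030)&(np.hypot(C[...,0]-.672,C[...,1]+.023)<.16)
k=cv2.connectedComponentsWithStats(m.astype(np.uint8));i=1+np.argmax(k[2][1:,4]);Q=C[k[1]==i][:,:2].astype(np.float32)*1000
print("housing",cv2.minEnclosingCircle(Q),cv2.fitEllipse(cv2.convexHull(Q)))
m=(Z>.058)&(Z<.09)&(np.hypot(C[...,0]-.672,C[...,1]+.023)<.06);Q=C[m][:,:2].astype(np.float32)*1000
print("bar",len(Q),cv2.minAreaRect(Q),np.median(Z[m]))
b0,b1=f(240,235,.075),f(352,275,.075);print("bar px",b0,b1,(b0+b1)/2,np.degrees(np.arctan2(*(b1-b0)[::-1])))
c,R,t=cam("wrist");o=get_obs();print("wrist cam",-R.T@t,R[2],o["tool_pos"])
```

```text
[[ 0.6448 -0.0038]
 [ 0.5779  0.0407]
 [ 0.6457 -0.0439]
 [ 0.5798 -0.0942]]
edge angles (of -dir) [np.float64(-33.67981275170722), np.float64(37.36374675282075)]
apex [ 0.67329167 -0.02283202]
housing ((673.6265258789062, -23.214277267456055), 119.75919342041016) ((672.6217041015625, -22.86752700805664), (236.40965270996094, 238.03785705566406), 179.06661987304688)
bar 191 ((673.7593994140625, -22.93645477294922), (63.62361526489258, 15.35462760925293), 67.83484649658203) 0.0731406871464077
bar px [0.67857045 0.00391957] [ 0.66048273 -0.04929369] [ 0.66952659 -0.02268706] -108.77341797204217
wrist cam [ 0.19606005 -0.64797168  0.38319489] [ 0.24398884  0.10480856 -0.96409782] [ 0.26318649 -0.62111599  0.22572186]
```

Emit:
{"method": "step_arm", "body": {"steps": [[[-0.2, 0.3, 0, 0, 0, 0.26], [-0.4, 0.6, 0, 0, 0, 0.53], [-0.6, 0.9, 0, 0, 0, 0.8], [-0.6, 0.9, 0, 0, 0, 0.8]]], "jaw": 70}}

```text
clock: 0.5
tool_pos: [0.2837, -0.5119, 0.2269]
orientation: [179.9, 0.0, 179.8]
force: [-0.6, -0.7, 1.0]
opening: 0.0647
gripper_force: 0.0
```

Emit:
{"method": "step_arm", "body": {"steps": [[[-0.2, 0.3, 0, 0, 0, 0], [-0.4, 0.6, 0, 0, 0, 0], [-0.6, 0.9, 0, 0, 0, 0]]]}}

```text
clock: 0.8
tool_pos: [0.3437, -0.4244, 0.2263]
orientation: [180.0, -0.0, -179.9]
force: [-0.4, 0.6, 0.3]
opening: 0.0637
gripper_force: 0.0
```

Emit:
{"method": "step_arm", "body": {"steps": [[[-0.25, 0.3, 0, 0, 0, 0], [-0.5, 0.6, 0, 0, 0, 0], [-0.5, 0.9, 0, 0, 0, 0]]]}}

```text
clock: 1.1
tool_pos: [0.3956, -0.3342, 0.226]
orientation: [-180.0, -0.0, -179.8]
force: [0.4, 1.2, -0.1]
opening: 0.0637
gripper_force: 0.0
```

Emit:
{"method": "step_arm", "body": {"steps": [[[-0.25, 0.3, 0, 0, 0, 0], [-0.5, 0.6, 0, 0, 0, 0], [-0.5, 0.9, 0, 0, 0, 0]]]}}

```text
clock: 1.4
tool_pos: [0.4455, -0.244, 0.2262]
orientation: [-180.0, -0.0, -179.9]
force: [-0.3, 0.4, 0.2]
opening: 0.0636
gripper_force: 0.0
```

Emit:
{"method": "step_arm", "body": {"steps": [[[0, 0.3, 0, 0, 0, 0], [0, 0.6, 0, 0, 0, 0], [0, 0.9, 0, 0, 0, 0]]]}}

```text
clock: 1.7
tool_pos: [0.4431, -0.1541, 0.2264]
orientation: [180.0, -0.0, -179.9]
force: [0.5, 0.7, 0.4]
opening: 0.0635
gripper_force: 0.0
```

Emit:
{"method": "step_arm", "body": {"steps": [[[0, 0.3, 0, 0, 0, 0], [0, 0.6, 0, 0, 0, 0], [0, 0.9, 0, 0, 0, 0]]]}}

```text
clock: 2.0
tool_pos: [0.443, -0.0641, 0.2265]
orientation: [180.0, -0.0, -179.9]
force: [0.8, 0.5, -0.4]
opening: 0.0633
gripper_force: 0.0
```

Emit:
{"method": "step_arm", "body": {"steps": [[[0, 0.3, 0, 0, 0, 0], [0, 0.6, 0, 0, 0, 0], [0, 0.9, 0, 0, 0, 0]]]}}

```text
clock: 2.3
tool_pos: [0.443, 0.026, 0.2266]
orientation: [180.0, 0.0, -179.9]
force: [-0.4, -0.2, 0.1]
opening: 0.0635
gripper_force: 0.0
```

Emit:
{"method": "step_arm", "body": {"steps": [[[0, 0.3, 0.1, 0, 0, 0], [0, 0.6, 0.2, 0, 0, 0], [0, 0.9, 0.3, 0, 0, 0]]]}}

```text
clock: 2.6
tool_pos: [0.443, 0.1161, 0.1963]
orientation: [180.0, 0.0, -179.9]
force: [1.5, 1.4, 0.1]
opening: 0.0635
gripper_force: 0.0
```

Emit:
{"method": "step_arm", "body": {"steps": [[[0, 0.3, 0.2, 0, 0, 0], [0, 0.6, 0.4, 0, 0, 0], [0, 0.8, 0.5, 0, 0, 0], [0, 0.8, 0.5, 0, 0, 0], [0, 0.8, 0.5, 0, 0, 0]]]}}

```text
clock: 3.1
tool_pos: [0.4428, 0.1949, 0.1461]
orientation: [-179.9, -0.1, -179.9]
force: [-0.1, 0.3, 0.1]
opening: 0.0638
gripper_force: 0.0
```

Run:
```python
from h import *
o=get_obs();c=cam("wrist");p,d=snapshot("wrist");print(o["tool_pos"],o["orientation"],o["joint_pos"])
cv2.imwrite("pics/w1.png",p[:,:,::-1]);np.save("pics/w1.npy",d)
C=cloud("wrist",d,c);Z=C[...,2];m=(Z>.022)&(Z<.034)&(np.hypot(C[...,0]-.4447,C[...,1]-.197)<.03)&(d>0)
P=C[m];print(len(P),P.mean(0),cv2.minEnclosingCircle((P[:,:2]*1000).astype(np.float32)))
```

```text
[0.44280568 0.19490482 0.14614348] [-1.79936755e+02 -5.47224604e-02 -1.79864612e+02] [ 4.71157804e+01  6.62658371e+00 -2.93291400e+01  3.87482514e-03
 -5.41278501e+01 -1.36982635e+02]
1311 [0.44071337 0.1991848  0.02855827] ((442.3905944824219, 199.37457275390625), 18.887619018554688)
```

View pics/w1.png

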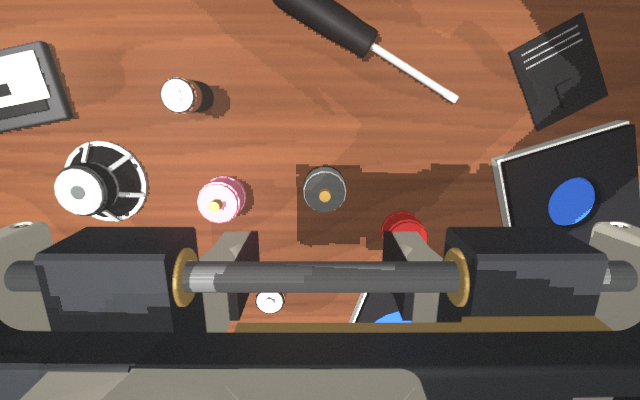

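The wrist view shows the grey motor at (325,188), the pink look-alike at (221,200) and the red one at (404,230). Its measurement of the motor agrees with the top view to within about 2 mm. Descending now.

Emit:
{"method": "step_arm", "body": {"steps": [[[0, 0.03, 0.2, 0, 0, 0], [0, 0.03, 0.4, 0, 0, 0], [0, 0.03, 0.6, 0, 0, 0], [0, 0.03, 0.8, 0, 0, 0], [0, 0.03, 0.9, 0, 0, 0]]]}}

```text
clock: 3.65
tool_pos: [0.4427, 0.1967, 0.0558]
orientation: [-180.0, -0.0, 180.0]
force: [0.7, -0.7, -0.4]
opening: 0.0635
gripper_force: 0.0
```

Emit:
{"method": "step_arm", "body": {"steps": [[[0, 0, 0.15, 0, 0, 0], [0, 0, 0.3, 0, 0, 0], [0, 0, 0.4, 0, 0, 0], [0, 0, 0.46, 0, 0, 0], [0, 0, 0.46, 0, 0, 0], [0, 0, 0.46, 0, 0, 0]]]}}

```text
clock: 4.25
tool_pos: [0.4432, 0.1981, 0.011]
orientation: [180.0, 0.0, -179.9]
force: [-1.3, 0.8, 0.6]
opening: 0.0641
gripper_force: 0.0
```

Emit:
{"method": "step_arm", "body": {"steps": [[[0, 0, 0, 0, 0, 0], [0, 0, 0, 0, 0, 0], [0, 0, 0, 0, 0, 0], [0, 0, 0, 0, 0, 0], [0, 0, 0, 0, 0, 0], [0, 0, 0, 0, 0, 0], [0, 0, 0, 0, 0, 0], [0, 0, 0, 0, 0, 0], [0, 0, 0, 0, 0, 0], [0, 0, 0, 0, 0, 0]]], "jaw": 200}}

```text
clock: 5.25
tool_pos: [0.443, 0.1981, 0.0108]
orientation: [180.0, 0.0, -179.9]
force: [-0.9, -0.2, 6.2]
opening: 0.037
gripper_force: 30.0
```

Emit:
{"method": "step_arm", "body": {"steps": [[[0, 0, -0.15, 0, 0, 0], [0, 0, -0.4, 0, 0, 0], [0, 0, -0.65, 0, 0, 0], [0, 0, -0.8, 0, 0, 0], [0, 0, -0.8, 0, 0, 0]]]}}

```text
clock: 5.75
tool_pos: [0.4437, 0.1987, 0.0922]
orientation: [179.9, 0.1, -179.9]
force: [0.5, 0.4, -2.3]
opening: 0.0366
gripper_force: 30.0
```

Emit:
{"method": "step_arm", "body": {"steps": [[[0, 0.2, 0, 0, 0, 0], [-0.1, 0.45, 0, 0, 0, 0], [-0.14, 0.7, 0, 0, 0, 0], [-0.14, 0.95, 0, 0, 0, 0]]]}}

```text
clock: 6.15
tool_pos: [0.4567, 0.294, 0.0889]
orientation: [-179.9, -0.1, -180.0]
force: [0.1, 0.5, 0.0]
opening: 0.0375
gripper_force: 30.0
```

Emit:
{"method": "step_arm", "body": {"steps": [[[0, 0.25, 0, 0, 0, 0], [0, 0.5, 0, 0, 0, 0], [0, 0.75, 0, 0, 0, 0], [0, 0.95, 0, 0, 0, 0]]]}}

```text
clock: 6.55
tool_pos: [0.4561, 0.3893, 0.0887]
orientation: [-179.9, -0.1, -179.9]
force: [0.5, 0.1, -0.5]
opening: 0.0372
gripper_force: 30.0
```

Emit:
{"method": "step_arm", "body": {"steps": [[[0, 0.2, 0, 0, 0, 0], [0, 0.3, 0, 0, 0, 0], [0, 0.36, 0, 0, 0, 0], [0, 0.36, 0, 0, 0, 0], [0, 0.36, 0, 0, 0, 0]]]}}

```text
clock: 7.05
tool_pos: [0.4565, 0.4232, 0.0903]
orientation: [-180.0, -0.0, -180.0]
force: [0.1, -0.5, -2.0]
opening: 0.0372
gripper_force: 30.0
```

Run:
```python
from h import *
o=get_obs();c=cam("wrist");p,d=snapshot("wrist");print(o["tool_pos"],o["orientation"],o["joint_pos"],o["opening"])
cv2.imwrite("pics/w2.png",p[:,:,::-1])
C=cloud("wrist",d,c);Z=C[...,2];m=(Z>.015)&(Z<.025)&(np.hypot(C[...,0]-.4565,C[...,1]-.424)<.085)&(d>0)
Q=(C[m][:,:2]*1000).astype(np.float32);print(len(Q),cv2.minAreaRect(Q))
hsv=cv2.cvtColor(p,cv2.COLOR_RGB2HSV);m=(hsv[...,0]>95)&(hsv[...,0]<125)&(hsv[...,1]>150)&(hsv[...,2]>90)&(np.hypot(C[...,0]-.4565,C[...,1]-.424)<.04)
Q=ray("wrist",np.argwhere(m)[:,::-1],.01,c)*1000;print(len(Q),Q.min(0),Q.max(0),cv2.minEnclosingCircle(Q[:,:2].astype(np.float32)))
```

```text
[0.45654666 0.42316125 0.09029185] [-1.79965795e+02 -2.79930320e-02 -1.79978274e+02] [ 6.07673732e+01  2.23162297e+01 -1.59292070e+01 -9.80745102e-03
 -5.17980863e+01 -1.50739571e+02] 0.03718833163586527
13577 ((449.3609313964844, 423.67742919921875), (100.87060546875, 112.51806640625), 17.716127395629883)
2108 [432.77530632 402.31974761  10.        ] [468.93831082 448.63723889  10.        ] ((455.1946105957031, 425.3298645019531), 23.711204528808594)
```

View pics/w2.png

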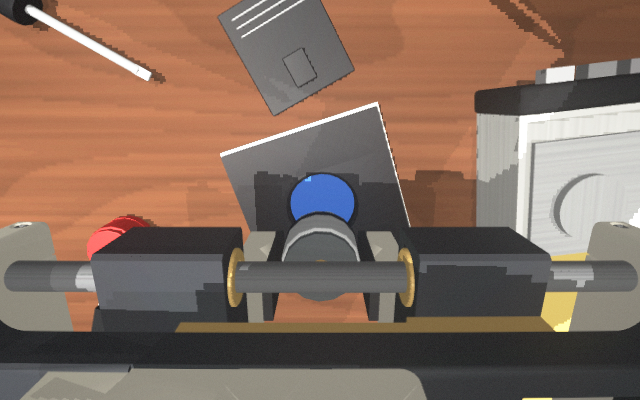

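The view shows the blue pocket at (323,200) and the motor held above it. The centre measures (0.4555, 0.4245).

Emit:
{"method": "step_arm", "body": {"steps": [[[0.01, 0.01, 0.15, 0, 0, 0], [0.01, 0.01, 0.3, 0, 0, 0], [0.01, 0.01, 0.45, 0, 0, 0], [0.01, 0.01, 0.56, 0, 0, 0], [0.01, 0.01, 0.63, 0, 0, 0], [0.01, 0.01, 0.68, 0, 0, 0], [0.01, 0.01, 0.68, 0, 0, 0], [0.01, 0.01, 0.68, 0, 0, 0]]]}}

```text
clock: 7.9
tool_pos: [0.4559, 0.4251, 0.023]
orientation: [180.0, 0.0, -180.0]
force: [-0.4, -0.7, -1.7]
opening: 0.0373
gripper_force: 30.0
```

Emit:
{"method": "step_arm", "body": {"steps": [[[0, 0, 0, 0, 0, 0], [0, 0, 0, 0, 0, 0], [0, 0, 0, 0, 0, 0], [0, 0, 0, 0, 0, 0], [0, 0, 0, 0, 0, 0], [0, 0, 0, 0, 0, 0]]], "jaw": 70}}

```text
clock: 8.5
tool_pos: [0.4557, 0.425, 0.0226]
orientation: [180.0, 0.0, -180.0]
force: [-1.3, -0.1, -0.2]
opening: 0.0635
gripper_force: 0.0
```

Emit:
{"method": "step_arm", "body": {"steps": [[[0, 0, -0.1, 0, 0, 0], [0, 0, -0.3, 0, 0, 0], [0, 0, -0.6, 0, 0, 0], [0, 0, -0.9, 0, 0, 0], [0, 0, -1, 0, 0, 0]]]}}

```text
clock: 9.0
tool_pos: [0.4569, 0.4264, 0.1269]
orientation: [179.8, 0.2, -179.9]
force: [0.3, 0.1, 0.6]
opening: 0.0637
gripper_force: 0.0
```

Emit:
{"method": "step_arm", "body": {"steps": [[[0.3, 0, -0.3, 0, 0, 0], [0.5, 0, -0.5, 0, 0, 0], [0.5, 0, -0.5, 0, 0, 0]]]}}

```text
clock: 9.3
tool_pos: [0.4049, 0.4261, 0.1765]
orientation: [179.7, 0.2, -179.9]
force: [0.2, -0.1, 0.2]
opening: 0.0636
gripper_force: 0.0
```

```bash
cat >> h.py <<'E'
def top_z(n,ctr,r,lo,hi,name):
    o=get_obs();c=cam(n);p,d=snapshot(n);cv2.imwrite(f"pics/{name}.png",p[:,:,::-1])
    C=cloud(n,d,c);m=(C[...,2]>lo)&(C[...,2]<hi)&(np.hypot(C[...,0]-ctr[0],C[...,1]-ctr[1])<r)&(d>0)
    k=cv2.connectedComponentsWithStats(m.astype(np.uint8));i=1+np.argmax(k[2][1:,4]);P=C[k[1]==i]
    Q=(P[:,:2]*1000).astype(np.float32)
    print(n,o["tool_pos"].round(4),o["orientation"].round(2),"N",len(P),"z p50,p95",np.percentile(P[:,2],[50,95]).round(4),"circ",cv2.minEnclosingCircle(Q),"rect",cv2.minAreaRect(Q))
    return p,C,c
E
python3 - <<'E'
from h import *
top_z("wrist",(.4555,.4245),.03,.03,.06,"w3")
top_z("top",(.4555,.4245),.03,.03,.06,"t3")
E
```

```text
wrist [0.4049 0.4261 0.1765] [ 1.7972e+02  1.5000e-01 -1.7986e+02] N 1160 z p50,p95 [0.0391 0.0487] circ ((455.40283203125, 426.26153564453125), 18.853858947753906) rect ((454.68865966796875, 426.7989196777344), (37.13451385498047, 35.69349670410156), 65.94178771972656)
top [0.4052 0.4257 0.1748] [ 1.7981e+02  9.0000e-02 -1.7987e+02] N 183 z p50,p95 [0.0385 0.0481] circ ((458.25921630859375, 425.0233459472656), 18.94892120361328) rect ((457.3052673339844, 423.94537353515625), (34.727203369140625, 35.76551818847656), 72.14103698730469)
```

The motor is home: its top is at 39 mm, 10.5 mm higher than it was on the table. Next is the transformer.

Emit:
{"method": "step_arm", "body": {"steps": [[[-0.2, -0.3, 0, 0, 0, 0], [-0.4, -0.65, 0, 0, 0, 0], [-0.6, -1, 0, 0, 0, 0]]], "jaw": 20}}

```text
clock: 9.7
tool_pos: [0.4662, 0.3234, 0.1713]
orientation: [-179.9, -0.1, -179.9]
force: [0.7, 0.2, 1.0]
opening: 0.0787
gripper_force: 0.0
```

Emit:
{"method": "step_arm", "body": {"steps": [[[-0.1, -0.35, 0, 0, 0, 0], [-0.2, -0.7, 0, 0, 0, 0], [-0.2, -1, 0, 0, 0, 0]]]}}

```text
clock: 10.0
tool_pos: [0.4866, 0.2226, 0.1712]
orientation: [-179.9, -0.1, 180.0]
force: [0.2, 0.1, 0.2]
opening: 0.0809
gripper_force: 0.0
```

Emit:
{"method": "step_arm", "body": {"steps": [[[0, -0.35, 0, 0, 0, 0], [0, -0.7, 0, 0, 0, 0], [0, -1, 0, 0, 0, 0]]]}}

```text
clock: 10.3
tool_pos: [0.4855, 0.1227, 0.1715]
orientation: [-179.9, -0.1, 180.0]
force: [0.8, -0.8, 0.2]
opening: 0.081
gripper_force: 0.0
```

Emit:
{"method": "step_arm", "body": {"steps": [[[0, -0.35, 0, 0, 0, 0], [0, -0.7, 0, 0, 0, 0], [0, -1, 0, 0, 0, 0]]]}}

```text
clock: 10.6
tool_pos: [0.4855, 0.0228, 0.1716]
orientation: [-180.0, -0.1, 180.0]
force: [-0.2, 0.7, 0.1]
opening: 0.0807
gripper_force: 0.0
```

Emit:
{"method": "step_arm", "body": {"steps": [[[0, -0.35, 0, 0, 0, 0], [0, -0.7, 0, 0, 0, 0], [0, -1, 0, 0, 0, 0]]]}}

```text
clock: 10.9
tool_pos: [0.4855, -0.0771, 0.1716]
orientation: [-180.0, -0.1, 180.0]
force: [1.1, 0.6, -0.0]
opening: 0.081
gripper_force: 0.0
```

Emit:
{"method": "step_arm", "body": {"steps": [[[0, -0.35, 0, 0, 0, 0], [0, -0.7, 0, 0, 0, 0], [0, -1, 0, 0, 0, 0]]]}}

```text
clock: 11.2
tool_pos: [0.4855, -0.1771, 0.1715]
orientation: [180.0, -0.1, 180.0]
force: [0.8, 1.3, 0.5]
opening: 0.0805
gripper_force: 0.0
```

Emit:
{"method": "step_arm", "body": {"steps": [[[0, -0.35, 0, 0, 0, 0], [0, -0.7, 0, 0, 0, 0], [0, -1, 0, 0, 0, 0]]]}}

```text
clock: 11.5
tool_pos: [0.4855, -0.2771, 0.1713]
orientation: [180.0, -0.1, 180.0]
force: [1.6, -0.3, -0.2]
opening: 0.081
gripper_force: 0.0
```

Emit:
{"method": "step_arm", "body": {"steps": [[[0, -0.35, 0, 0, 0, 0], [0, -0.7, 0, 0, 0, 0], [0, -1, 0, 0, 0, 0], [0, -1, 0, 0, 0, 0], [0, -1, 0, 0, 0, 0], [0, -1, 0, 0, 0, 0]]]}}

```text
clock: 12.1
tool_pos: [0.4859, -0.3747, 0.1717]
orientation: [180.0, -0.1, -180.0]
force: [-0.6, 0.3, 0.5]
opening: 0.0808
gripper_force: 0.0
```

Run:
```python
from h import *
p,C,c=top_z("wrist",(.4885,-.384),.05,.036,.05,"w4")
print(get_obs()["joint_pos"])
p,C,c=top_z("wrist",(.605,-.273),.1,.015,.025,"w4b")
```

```text
wrist [ 0.4859 -0.3747  0.1717] [ 1.7996e+02 -8.0000e-02 -1.7997e+02] N 1312 z p50,p95 [0.0411 0.0423] circ ((486.3014221191406, -383.875), 26.27022361755371) rect ((486.58294677734375, -384.3393249511719), (48.300743103027344, 23.281076431274414), 6.961387634277344)
[-1.93978194e+01  1.71240132e+01 -1.17066859e+01 -1.25056387e-02
 -6.12209331e+01 -7.05285764e+01]
wrist [ 0.4861 -0.3744  0.1721] [ 1.7997e+02 -5.0000e-02 -1.7993e+02] N 1099 z p50,p95 [0.0191 0.0202] circ ((632.2837524414062, -304.83251953125), 37.882896423339844) rect ((623.09765625, -304.90570068359375), (74.08906555175781, 37.39919662475586), 88.10030364990234)
```

View pics/w4.png

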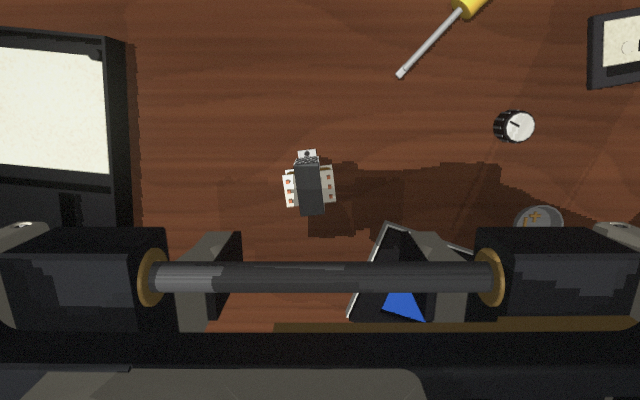

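The wrist view shows the transformer at (308,185), with its core's long side close to world x, turned about 7°, and its centre at (0.4866, -0.3843). The knob at (515,126) has ribs and a pointer line, so that choice is right.

Emit:
{"method": "step_arm", "body": {"steps": [[[-0.01, -0.1, 0, 0, 0, -0.28], [-0.01, -0.1, 0, 0, 0, -0.56], [-0.01, -0.1, 0, 0, 0, -0.846]]]}}

```text
clock: 12.5
tool_pos: [0.4876, -0.3843, 0.1728]
orientation: [-180.0, 0.0, -155.3]
force: [-1.2, 0.6, -0.5]
opening: 0.0808
gripper_force: 0.0
```

Emit:
{"method": "step_arm", "body": {"steps": [[[0, 0, 0, 0, 0, -0.28], [0, 0, 0, 0, 0, -0.56], [0, 0, 0, 0, 0, -0.846]]]}}

```text
clock: 12.8
tool_pos: [0.4877, -0.3842, 0.1729]
orientation: [-180.0, 0.0, -131.1]
force: [0.3, -0.6, 0.2]
opening: 0.0808
gripper_force: 0.0
```

Emit:
{"method": "step_arm", "body": {"steps": [[[0, 0, 0, 0, 0, -0.28], [0, 0, 0, 0, 0, -0.56], [0, 0, 0, 0, 0, -0.846]]]}}

```text
clock: 13.1
tool_pos: [0.4877, -0.3841, 0.1729]
orientation: [-180.0, 0.0, -106.8]
force: [0.2, -0.1, 0.3]
opening: 0.081
gripper_force: 0.0
```

Emit:
{"method": "step_arm", "body": {"steps": [[[0, 0, 0.2, 0, 0, -0.28], [0, 0, 0.4, 0, 0, -0.56], [0, 0, 0.6, 0, 0, -0.846], [0, 0, 0.7, 0, 0, -0.846], [0, 0, 0.7, 0, 0, -0.846], [0, 0, 0.7, 0, 0, -0.846]]]}}

```text
clock: 13.7
tool_pos: [0.4879, -0.385, 0.1033]
orientation: [-180.0, -0.0, -83.1]
force: [0.6, -1.1, -0.7]
opening: 0.0806
gripper_force: 0.0
```

Run:
```python
from h import *
p,C,c=top_z("wrist",(.487,-.384),.05,.036,.05,"w5")
```

```text
wrist [ 0.4879 -0.385   0.1033] [-1.7998e+02 -4.0000e-02 -8.3150e+01] N 2194 z p50,p95 [0.0412 0.0423] circ ((487.2250061035156, -384.2633056640625), 26.124927520751953) rect ((487.0142517089844, -384.2038879394531), (47.87713623046875, 22.397302627563477), 6.692617416381836)
```

Emit:
{"method": "step_arm", "body": {"steps": [[[0, 0, 0.2, 0, 0, 0], [0, 0, 0.4, 0, 0, 0], [0, 0, 0.6, 0, 0, 0], [0, 0, 0.75, 0, 0, 0], [0, 0, 0.85, 0, 0, 0], [0, 0, 0.9, 0, 0, 0], [0, 0, 0.9, 0, 0, 0]]]}}

```text
clock: 14.45
tool_pos: [0.4875, -0.3851, 0.0126]
orientation: [180.0, -0.0, -83.0]
force: [-0.2, -0.1, -0.0]
opening: 0.0807
gripper_force: 0.0
```

Emit:
{"method": "step_arm", "body": {"steps": [[[0, 0, 0, 0, 0, 0], [0, 0, 0, 0, 0, 0], [0, 0, 0, 0, 0, 0], [0, 0, 0, 0, 0, 0], [0, 0, 0, 0, 0, 0], [0, 0, 0, 0, 0, 0], [0, 0, 0, 0, 0, 0], [0, 0, 0, 0, 0, 0], [0, 0, 0, 0, 0, 0], [0, 0, 0, 0, 0, 0]]], "jaw": 200}}

```text
clock: 15.45
tool_pos: [0.4877, -0.3852, 0.0129]
orientation: [-180.0, -0.0, -83.0]
force: [0.3, 0.5, 5.3]
opening: 0.0477
gripper_force: 30.0
```

Emit:
{"method": "step_arm", "body": {"steps": [[[0, 0, -0.1, 0, 0, 0], [0, 0, -0.3, 0, 0, 0], [0, 0, -0.5, 0, 0, 0], [0, 0, -0.7, 0, 0, 0], [0, 0, -0.8, 0, 0, 0], [0, 0, -0.8, 0, 0, 0]]]}}

```text
clock: 16.05
tool_pos: [0.4878, -0.3853, 0.0938]
orientation: [-179.9, -0.1, -83.0]
force: [0.9, -0.8, -2.4]
opening: 0.048
gripper_force: 30.0
```

Emit:
{"method": "step_arm", "body": {"steps": [[[-0.1, -0.14, 0, 0, 0, 0], [-0.22, -0.3, 0, 0, 0, 0], [-0.35, -0.48, 0, 0, 0, 0], [-0.483, -0.664, 0, 0, 0, 0]]]}}

```text
clock: 16.45
tool_pos: [0.5482, -0.3274, 0.0913]
orientation: [179.9, 0.0, -83.0]
force: [0.9, -1.1, -3.8]
opening: 0.0482
gripper_force: 30.0
```

Emit:
{"method": "step_arm", "body": {"steps": [[[-0.14, -0.18, 0, 0, 0, 0.2], [-0.26, -0.35, 0, 0, 0, 0.4], [-0.36, -0.5, 0, 0, 0, 0.6], [-0.44, -0.6, 0, 0, 0, 0.8], [-0.484, -0.636, 0, 0, 0, 0.942], [-0.484, -0.636, 0, 0, 0, 0.942], [-0.484, -0.636, 0, 0, 0, 0.942]]]}}

```text
clock: 17.15
tool_pos: [0.6046, -0.2723, 0.0915]
orientation: [179.9, -0.0, -109.8]
force: [-0.7, 0.6, -3.8]
opening: 0.0478
gripper_force: 30.0
```

Run:
```python
from h import *
p,C,c=top_z("wrist",(.605,-.273),.09,.015,.025,"w6")
hsv=cv2.cvtColor(p,cv2.COLOR_RGB2HSV);m=(hsv[...,0]>95)&(hsv[...,0]<125)&(hsv[...,1]>150)&(hsv[...,2]>90)&(np.hypot(C[...,0]-.605,C[...,1]+.273)<.06)
Q=ray("wrist",np.argwhere(m)[:,::-1],.01,c)*1000;print(len(Q),cv2.minAreaRect(Q[:,:2].astype(np.float32)))
```

```text
wrist [ 0.6046 -0.2723  0.0915] [ 1.7991e+02 -1.0000e-02 -1.0982e+02] N 10131 z p50,p95 [0.0192 0.0203] circ ((597.1068725585938, -289.5901794433594), 66.85208129882812) rect ((597.3909301757812, -289.18084716796875), (74.83537292480469, 112.48387908935547), 70.24630737304688)
3625 ((601.5274658203125, -277.4270324707031), (40.018409729003906, 71.57561492919922), 70.13056945800781)
```

View pics/w6.png

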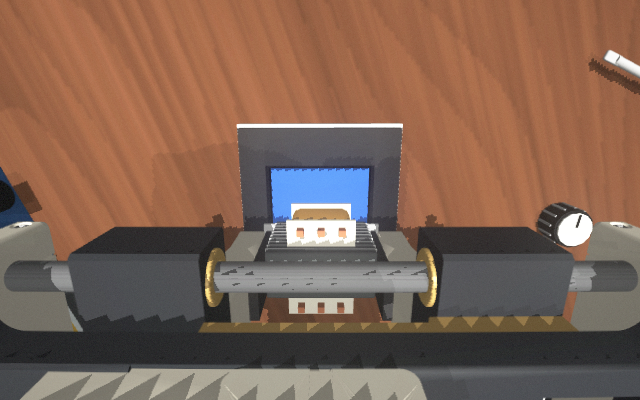

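The blue pocket shows straight ahead at (320,195), well aligned with the transformer. The nest centre is (0.6036, -0.2718).

Emit:
{"method": "step_arm", "body": {"steps": [[[0.01, 0.01, 0.15, 0, 0, 0], [0.01, 0.01, 0.3, 0, 0, 0], [0.01, 0.01, 0.45, 0, 0, 0], [0.01, 0.01, 0.56, 0, 0, 0], [0.01, 0.01, 0.63, 0, 0, 0], [0.01, 0.01, 0.68, 0, 0, 0], [0.01, 0.01, 0.68, 0, 0, 0], [0.01, 0.01, 0.68, 0, 0, 0]]]}}

```text
clock: 18.0
tool_pos: [0.6037, -0.274, 0.0249]
orientation: [-180.0, -0.0, -110.0]
force: [-0.1, -0.1, -2.5]
opening: 0.0478
gripper_force: 30.0
```

Emit:
{"method": "step_arm", "body": {"steps": [[[0, 0, 0, 0, 0, 0], [0, 0, 0, 0, 0, 0], [0, 0, 0, 0, 0, 0], [0, 0, 0, 0, 0, 0], [0, 0, 0, 0, 0, 0], [0, 0, 0, 0, 0, 0]]], "jaw": 40}}

```text
clock: 18.6
tool_pos: [0.6034, -0.2739, 0.0247]
orientation: [-180.0, 0.0, -110.0]
force: [-0.1, -1.3, -0.3]
opening: 0.0735
gripper_force: 0.0
```

Emit:
{"method": "step_arm", "body": {"steps": [[[0, 0, -0.1, 0, 0, 0], [0, 0, -0.3, 0, 0, 0], [0, 0, -0.6, 0, 0, 0], [0, 0, -0.9, 0, 0, 0], [0, 0, -1, 0, 0, 0]]], "jaw": 0}}

```text
clock: 19.1
tool_pos: [0.6052, -0.2745, 0.1291]
orientation: [-179.7, 0.0, -110.0]
force: [0.4, -0.4, 0.3]
opening: 0.0876
gripper_force: 0.0
```

Run:
```python
from h import *
top_z("wrist",(.604,-.272),.05,.044,.06,"w7");print(get_obs()["joint_pos"][[0,5]])
```

```text
wrist [ 0.6052 -0.2745  0.1291] [-1.7968e+02  1.0000e-02 -1.0996e+02] N 2984 z p50,p95 [0.0507 0.0521] circ ((602.3352661132812, -273.255615234375), 26.861370086669922) rect ((602.4947509765625, -272.8879699707031), (46.173561096191406, 47.750335693359375), 70.08855438232422)
[ -7.58526039 -12.40814031]
```

The transformer is home: its top is at 51 mm, up 10 mm. Next is the speaker.

Emit:
{"method": "step_arm", "body": {"steps": [[[-0.2, 0.25, 0, 0, 0, 0], [-0.42, 0.53, 0, 0, 0, 0], [-0.65, 0.815, 0, 0, 0, 0]]]}}

```text
clock: 19.45
tool_pos: [0.5476, -0.1842, 0.1237]
orientation: [179.9, -0.0, -110.1]
force: [0.3, 0.8, 0.3]
opening: 0.0876
gripper_force: 0.0
```

Emit:
{"method": "step_arm", "body": {"steps": [[[-0.2, 0.25, 0, 0, 0, 0], [-0.42, 0.53, 0, 0, 0, 0], [-0.65, 0.815, 0, 0, 0, 0]]]}}

```text
clock: 19.75
tool_pos: [0.4933, -0.0951, 0.124]
orientation: [180.0, -0.0, -110.0]
force: [0.9, 0.5, 1.1]
opening: 0.0875
gripper_force: 0.0
```

Emit:
{"method": "step_arm", "body": {"steps": [[[-0.2, 0.25, 0, 0, 0, 0], [-0.42, 0.53, 0, 0, 0, 0], [-0.65, 0.815, 0, 0, 0, 0], [-0.65, 0.815, 0, 0, 0, 0], [-0.65, 0.815, 0, 0, 0, 0], [-0.65, 0.815, 0, 0, 0, 0]]]}}

```text
clock: 20.35
tool_pos: [0.4405, -0.0072, 0.1244]
orientation: [180.0, -0.0, -110.0]
force: [-0.6, 0.1, -0.1]
opening: 0.0881
gripper_force: 0.0
```

Run:
```python
from h import *
top_z("wrist",(.4417,-.007),.05,.03,.045,"w8");print(get_obs()["joint_pos"][[0,5]])
```

```text
wrist [ 0.4405 -0.0072  0.1244] [ 1.7999e+02 -1.0000e-02 -1.0999e+02] N 2533 z p50,p95 [0.0391 0.0403] circ ((439.945068359375, -5.395634651184082), 22.45057487487793) rect ((439.8255310058594, -5.677162170410156), (44.30427551269531, 43.94889831542969), 24.89641761779785)
[ 24.8337164  -44.87679242]
```

Emit:
{"method": "step_arm", "body": {"steps": [[[-0.01, 0, 0.2, 0, 0, 0], [-0.01, 0, 0.4, 0, 0, 0], [-0.01, 0, 0.6, 0, 0, 0], [-0.01, 0, 0.7, 0, 0, 0]]]}}

```text
clock: 20.8
tool_pos: [0.44, -0.0072, 0.0529]
orientation: [179.9, -0.1, -110.1]
force: [0.3, -0.9, 0.9]
opening: 0.0878
gripper_force: 0.0
```

Emit:
{"method": "step_arm", "body": {"steps": [[[0, 0, 0.1, 0, 0, 0], [0, 0, 0.2, 0, 0, 0], [0, 0, 0.28, 0, 0, 0], [0, 0, 0.34, 0, 0, 0], [0, 0, 0.34, 0, 0, 0], [0, 0, 0.34, 0, 0, 0]]]}}

```text
clock: 21.4
tool_pos: [0.4408, -0.006, 0.0207]
orientation: [-180.0, 0.0, -110.0]
force: [-0.7, -1.0, 0.1]
opening: 0.0873
gripper_force: 0.0
```

Emit:
{"method": "step_arm", "body": {"steps": [[[0, 0, 0, 0, 0, 0], [0, 0, 0, 0, 0, 0], [0, 0, 0, 0, 0, 0], [0, 0, 0, 0, 0, 0], [0, 0, 0, 0, 0, 0], [0, 0, 0, 0, 0, 0], [0, 0, 0, 0, 0, 0], [0, 0, 0, 0, 0, 0], [0, 0, 0, 0, 0, 0], [0, 0, 0, 0, 0, 0]]], "jaw": 200}}

```text
clock: 22.4
tool_pos: [0.4407, -0.006, 0.0206]
orientation: [-180.0, 0.0, -110.0]
force: [-0.6, 0.2, 1.4]
opening: 0.0442
gripper_force: 30.0
```

Emit:
{"method": "step_arm", "body": {"steps": [[[0, 0, -0.1, 0, 0, 0], [0, 0, -0.3, 0, 0, 0], [0, 0, -0.55, 0, 0, 0], [0, 0, -0.8, 0, 0, 0], [0, 0, -0.8, 0, 0, 0]]]}}

```text
clock: 22.9
tool_pos: [0.4425, -0.0055, 0.104]
orientation: [-179.7, 0.2, -110.0]
force: [0.3, -0.3, -2.1]
opening: 0.0443
gripper_force: 30.0
```

Emit:
{"method": "step_arm", "body": {"steps": [[[-0.15, -0.03, 0, 0, 0, 0], [-0.35, -0.07, 0, 0, 0, 0], [-0.57, -0.11, 0, 0, 0, 0], [-0.816, -0.155, 0, 0, 0, 0]]]}}

```text
clock: 23.3
tool_pos: [0.4838, 0.0672, 0.0999]
orientation: [180.0, -0.1, -110.0]
force: [0.8, -0.4, -1.6]
opening: 0.0442
gripper_force: 30.0
```

Emit:
{"method": "step_arm", "body": {"steps": [[[-0.27, -0.05, 0, 0, 0, 0], [-0.54, -0.1, 0, 0, 0, 0], [-0.816, -0.155, 0, 0, 0, 0]]]}}

```text
clock: 23.6
tool_pos: [0.5263, 0.1392, 0.0994]
orientation: [179.9, -0.1, -109.9]
force: [0.4, -0.1, -1.3]
opening: 0.0439
gripper_force: 30.0
```

Emit:
{"method": "step_arm", "body": {"steps": [[[-0.27, -0.05, 0, 0, 0, 0], [-0.54, -0.1, 0, 0, 0, 0], [-0.816, -0.155, 0, 0, 0, 0]]]}}

```text
clock: 23.9
tool_pos: [0.5685, 0.2108, 0.0991]
orientation: [179.9, -0.1, -109.9]
force: [0.6, 0.3, -1.9]
opening: 0.0436
gripper_force: 30.0
```

Emit:
{"method": "step_arm", "body": {"steps": [[[-0.25, -0.05, 0, 0, 0, 0], [-0.47, -0.09, 0, 0, 0, 0], [-0.67, -0.125, 0, 0, 0, 0], [-0.816, -0.155, 0, 0, 0, 0], [-0.816, -0.155, 0, 0, 0, 0], [-0.816, -0.155, 0, 0, 0, 0], [-0.816, -0.155, 0, 0, 0, 0]]]}}

```text
clock: 24.6
tool_pos: [0.61, 0.2791, 0.1001]
orientation: [180.0, -0.0, -110.0]
force: [-0.2, 0.4, -2.1]
opening: 0.0443
gripper_force: 30.0
```

Run:
```python
from h import *
p,C,c=top_z("wrist",(.6105,.2793),.09,.015,.025,"w9")
hsv=cv2.cvtColor(p,cv2.COLOR_RGB2HSV);m=(hsv[...,0]>95)&(hsv[...,0]<125)&(hsv[...,1]>150)&(hsv[...,2]>90)&(np.hypot(C[...,0]-.6105,C[...,1]-.2793)<.06)
Q=ray("wrist",np.argwhere(m)[:,::-1],.01,c)*1000;print(len(Q),cv2.minEnclosingCircle(Q[:,:2].astype(np.float32)),cv2.minAreaRect(Q[:,:2].astype(np.float32)))
```

```text
wrist [0.61   0.2791 0.1001] [ 1.7996e+02 -5.0000e-02 -1.1000e+02] N 6806 z p50,p95 [0.0192 0.0203] circ ((604.34521484375, 264.4444580078125), 68.21134185791016) rect ((604.4056396484375, 264.54974365234375), (78.5014877319336, 112.56604766845703), 71.4179916381836)
945 ((607.6635131835938, 274.2885437011719), 43.121849060058594) ((602.382080078125, 257.9693603515625), (36.912933349609375, 86.2042007446289), 72.0666275024414)
```

View pics/w9.png

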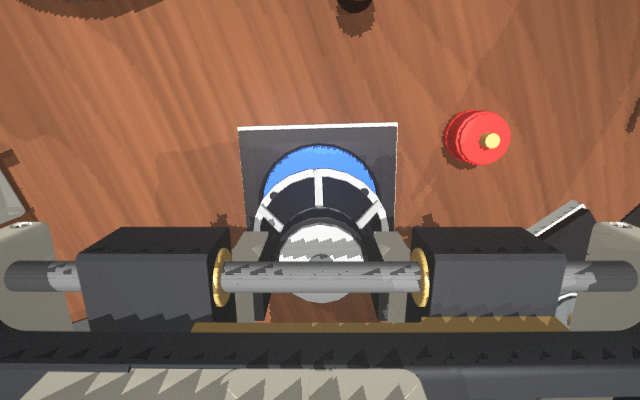

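The speaker hovers over its nest, with the blue crescent at (318,165). The nest centre is (0.610, 0.280), less than 1 mm off.

Emit:
{"method": "step_arm", "body": {"steps": [[[-0.01, 0, 0.15, 0, 0, 0], [-0.01, 0, 0.3, 0, 0, 0], [-0.01, 0, 0.45, 0, 0, 0], [-0.01, 0, 0.56, 0, 0, 0], [-0.01, 0, 0.64, 0, 0, 0], [-0.01, 0, 0.69, 0, 0, 0], [-0.01, 0, 0.69, 0, 0, 0], [-0.01, 0, 0.69, 0, 0, 0]]]}}

```text
clock: 25.45
tool_pos: [0.6111, 0.2806, 0.0317]
orientation: [-180.0, 0.0, -110.0]
force: [-0.3, -0.4, -1.8]
opening: 0.044
gripper_force: 30.0
```

Emit:
{"method": "step_arm", "body": {"steps": [[[0, 0, 0, 0, 0, 0], [0, 0, 0, 0, 0, 0], [0, 0, 0, 0, 0, 0], [0, 0, 0, 0, 0, 0], [0, 0, 0, 0, 0, 0], [0, 0, 0, 0, 0, 0]]], "jaw": 20}}

```text
clock: 26.05
tool_pos: [0.6109, 0.2804, 0.0316]
orientation: [-180.0, 0.0, -110.0]
force: [0.4, 0.0, 0.5]
opening: 0.0796
gripper_force: 0.0
```

Emit:
{"method": "step_arm", "body": {"steps": [[[0, 0, -0.1, 0, 0, 0], [0, 0, -0.3, 0, 0, 0], [0, 0, -0.6, 0, 0, 0], [0, 0, -0.9, 0, 0, 0], [0, 0, -1, 0, 0, 0]]]}}

```text
clock: 26.55
tool_pos: [0.6125, 0.2814, 0.1362]
orientation: [-179.8, 0.3, -110.0]
force: [0.7, -0.0, -0.5]
opening: 0.0811
gripper_force: 0.0
```

Run:
```python
from h import *
top_z("wrist",(.61,.28),.03,.042,.06,"w10");print(get_obs()["joint_pos"][[0,5]])
```

```text
wrist [0.6125 0.2814 0.1362] [-179.79    0.26 -109.96] N 2500 z p50,p95 [0.0491 0.0503] circ ((609.585693359375, 281.5531921386719), 22.434120178222656) rect ((609.3861694335938, 281.3216247558594), (44.11716079711914, 44.01737594604492), 56.726165771484375)
[ 41.23721448 -61.23378408]
```

The speaker is home at 49 mm. Now the carousel.

Emit:
{"method": "step_arm", "body": {"steps": [[[0.29, -0.18, 0, 0, 0, 0], [0.58, -0.36, 0, 0, 0, 0], [0.88, -0.54, 0, 0, 0, 0]]], "jaw": 130}}

```text
clock: 26.9
tool_pos: [0.631, 0.1783, 0.131]
orientation: [180.0, -0.0, -109.9]
force: [-0.4, 0.4, -1.0]
opening: 0.0623
gripper_force: 0.0
```

Emit:
{"method": "step_arm", "body": {"steps": [[[0.29, -0.18, 0, 0, 0, 0], [0.58, -0.36, 0, 0, 0, 0], [0.88, -0.54, 0, 0, 0, 0]]]}}

```text
clock: 27.2
tool_pos: [0.6518, 0.0767, 0.1309]
orientation: [180.0, -0.0, -110.0]
force: [0.4, 0.8, 1.0]
opening: 0.0437
gripper_force: 0.0
```

Emit:
{"method": "step_arm", "body": {"steps": [[[0.29, -0.18, 0, 0, 0, 0], [0.58, -0.36, 0, 0, 0, 0], [0.88, -0.54, 0, 0, 0, 0], [0.88, -0.54, 0, 0, 0, 0], [0.88, -0.54, 0, 0, 0, 0], [0.88, -0.54, 0, 0, 0, 0]]]}}

```text
clock: 27.8
tool_pos: [0.6724, -0.0226, 0.1311]
orientation: [180.0, -0.0, -110.0]
force: [-0.3, 0.7, -0.2]
opening: 0.0428
gripper_force: 0.0
```

Run:
```python
from h import *
top_z("wrist",(.6735,-.023),.045,.06,.08,"w11");print(get_obs()["joint_pos"][[0,5]])
```

```text
wrist [ 0.6724 -0.0226  0.1311] [ 1.7996e+02 -1.0000e-02 -1.0999e+02] N 1848 z p50,p95 [0.074  0.0755] circ ((671.2171630859375, -21.625627517700195), 31.786426544189453) rect ((671.6435546875, -21.72247314453125), (63.25537872314453, 14.000700950622559), 67.50296783447266)
[ 14.65965575 -34.60740979]
```

View pics/w11.png

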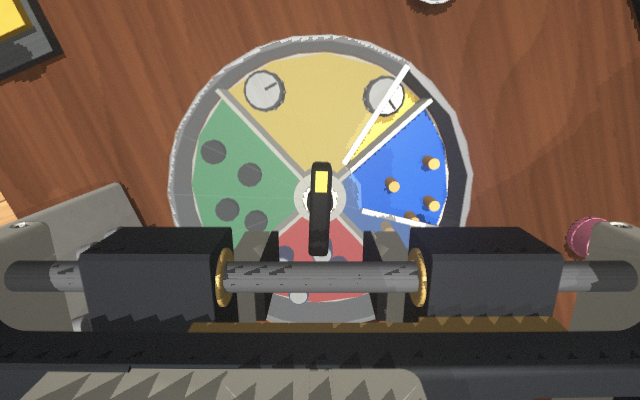

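The bar runs up from (318,250) to its yellow end at (321,170). The opening's edges run (407,68)-(345,163) and (362,211)-(432,226). I'll use them to work out the opening's yaw.

Run:
```python
from h import *
p=cv2.imread("pics/w11.png");c=cam("wrist")
m=(p.min(2)>200).astype(np.uint8)
hsv=cv2.cvtColor(p,cv2.COLOR_BGR2HSV);m=((hsv[...,1]<40)&(hsv[...,2]>190)).astype(np.uint8)
A=[]
for (a,b) in [((407,68),(345,163)),((362,211),(432,226))]:
    k=np.zeros_like(m);cv2.line(k,a,b,1,13);q=np.argwhere(m&k)[:,::-1]
    P=ray("wrist",q,.039,c)[:,:2].astype(np.float32);vx,vy,x,y=cv2.fitLine(P,cv2.DIST_HUBER,0,.01,.01).ravel()
    if vx>0:vx,vy=-vx,-vy
    A.append((vx,vy,x,y));print(len(q),np.degrees(np.arctan2(vy,vx)),x,y)
(a,b,x,y),(e,f,u,v)=A
s=np.linalg.solve(np.array([[a,-e],[b,-f]]),[u-x,v-y]);print("apex",x+s[0]*a,y+s[0]*b)
```

```text
1020 -142.81319 0.6064288 -0.07117512
329 146.35954 0.6207873 0.013981532
apex 0.67293495 -0.020718358
```

Emit:
{"method": "step_arm", "body": {"steps": [[[0, 0, 0.2, 0, 0, 0.087], [0, 0, 0.4, 0, 0, 0.087], [0, 0, 0.6, 0, 0, 0.087], [0, 0, 0.75, 0, 0, 0.087], [0, 0, 0.83, 0, 0, 0.087], [0, 0, 0.83, 0, 0, 0.087], [0, 0, 0.83, 0, 0, 0.087]]]}}

```text
clock: 28.55
tool_pos: [0.6733, -0.0228, 0.0492]
orientation: [-180.0, 0.0, -112.5]
force: [-0.3, -0.6, -0.5]
opening: 0.0433
gripper_force: 0.0
```

Emit:
{"method": "step_arm", "body": {"steps": [[[0, 0, 0, 0, 0, 0], [0, 0, 0, 0, 0, 0], [0, 0, 0, 0, 0, 0], [0, 0, 0, 0, 0, 0], [0, 0, 0, 0, 0, 0], [0, 0, 0, 0, 0, 0], [0, 0, 0, 0, 0, 0], [0, 0, 0, 0, 0, 0]]], "jaw": 240}}

```text
clock: 29.35
tool_pos: [0.6731, -0.023, 0.0493]
orientation: [-180.0, 0.0, -112.5]
force: [-1.5, 0.5, 5.8]
opening: 0.0137
gripper_force: 33.0
```

Emit:
{"method": "step_arm", "body": {"steps": [[[0, 0, 0, 0, 0, 0.1], [0, 0, 0, 0, 0, 0.25], [0, 0, 0, 0, 0, 0.42], [0, 0, 0, 0, 0, 0.6], [0, 0, 0, 0, 0, 0.7645]]]}}

```text
clock: 29.85
tool_pos: [0.6728, -0.0229, 0.0493]
orientation: [-180.0, 0.0, -134.6]
force: [-3.7, 1.7, 7.2]
opening: 0.0136
gripper_force: 33.0
```

Emit:
{"method": "step_arm", "body": {"steps": [[[0, 0, 0, 0, 0, 0.15], [0, 0, 0, 0, 0, 0.3], [0, 0, 0, 0, 0, 0.45], [0, 0, 0, 0, 0, 0.6], [0, 0, 0, 0, 0, 0.7645]]]}}

```text
clock: 30.35
tool_pos: [0.6726, -0.0227, 0.0493]
orientation: [180.0, 0.0, -156.4]
force: [-3.3, 3.1, 8.3]
opening: 0.0136
gripper_force: 33.0
```

Emit:
{"method": "step_arm", "body": {"steps": [[[0, 0, 0, 0, 0, 0.15], [0, 0, 0, 0, 0, 0.3], [0, 0, 0, 0, 0, 0.45], [0, 0, 0, 0, 0, 0.6], [0, 0, 0, 0, 0, 0.7], [0, 0, 0, 0, 0, 0.7645], [0, 0, 0, 0, 0, 0.7645], [0, 0, 0, 0, 0, 0.7645], [0, 0, 0, 0, 0, 0.7645]]]}}

```text
clock: 31.25
tool_pos: [0.6726, -0.0223, 0.0493]
orientation: [180.0, 0.0, -178.2]
force: [-4.9, 4.8, 7.6]
opening: 0.0138
gripper_force: 33.1
```

Emit:
{"method": "step_arm", "body": {"steps": [[[0, 0, 0, 0, 0, 0], [0, 0, 0, 0, 0, 0], [0, 0, 0, 0, 0, 0], [0, 0, 0, 0, 0, 0], [0, 0, 0, 0, 0, 0], [0, 0, 0, 0, 0, 0]]], "jaw": 130}}

```text
clock: 31.85
tool_pos: [0.6727, -0.0231, 0.0483]
orientation: [-180.0, -0.0, -178.2]
force: [1.1, -0.6, -0.1]
opening: 0.0427
gripper_force: 0.0
```

Emit:
{"method": "step_arm", "body": {"steps": [[[0, 0, -0.2, 0, 0, 0], [0, 0, -0.5, 0, 0, 0], [0, 0, -0.8, 0, 0, 0], [0, 0, -0.9, 0, 0, 0], [0, 0, -0.9, 0, 0, 0], [0, 0, -0.9, 0, 0, 0]]]}}

```text
clock: 32.45
tool_pos: [0.6722, -0.0231, 0.1376]
orientation: [180.0, -0.1, -178.2]
force: [0.3, -0.2, -0.4]
opening: 0.043
gripper_force: 0.0
```

Run:
```python
from h import *
top_z("wrist",(.673,-.022),.045,.06,.08,"w12")
top_z("top",(.673,-.022),.045,.06,.08,"t12");print(get_obs()["joint_pos"][[0,5]])
```

```text
wrist [ 0.6722 -0.0231  0.1376] [ 1.7998e+02 -6.0000e-02 -1.7821e+02] N 1763 z p50,p95 [0.074  0.0754] circ ((671.1622924804688, -21.35055160522461), 31.83872413635254) rect ((671.072998046875, -20.98751449584961), (63.24201202392578, 13.867657661437988), 1.6447107791900635)
top [ 0.6719 -0.0231  0.137 ] [ 1.8000e+02 -1.2000e-01 -1.7821e+02] N 101 z p50,p95 [0.0733 0.0763] circ ((660.737060546875, -22.531484603881836), 19.53803825378418) rect ((660.5528564453125, -22.346439361572266), (37.59445571899414, 12.227970123291016), 1.603734016418457)
[  14.58895754 -102.78183378]
```

View pics/w12.png

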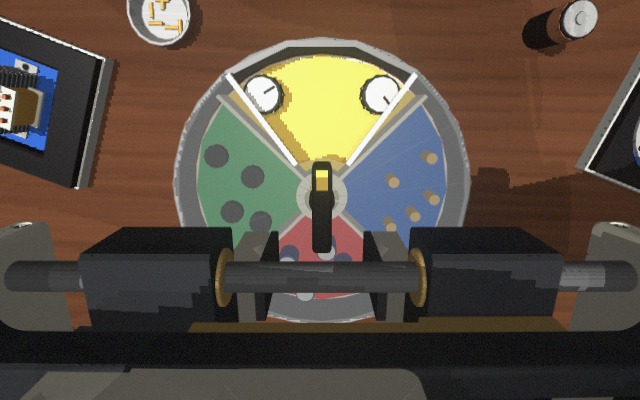

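The yellow bin sits squarely under the opening: bar at 1.6°, carousel yaw 1.8°, bin walls symmetric about the white edges. Now the knob.

Emit:
{"method": "step_arm", "body": {"steps": [[[0.27, -0.18, 0, 0, 0, 0], [0.54, -0.36, 0, 0, 0, 0], [0.81, -0.54, 0, 0, 0, 0]]], "jaw": 110}}

```text
clock: 32.85
tool_pos: [0.5918, -0.0802, 0.1368]
orientation: [-180.0, -0.2, -178.2]
force: [0.1, -0.7, -0.3]
opening: 0.0495
gripper_force: 0.0
```

Emit:
{"method": "step_arm", "body": {"steps": [[[0.27, -0.18, 0, 0, 0, 0], [0.54, -0.36, 0, 0, 0, 0], [0.81, -0.54, 0, 0, 0, 0]]]}}

```text
clock: 33.15
tool_pos: [0.5124, -0.1368, 0.1373]
orientation: [-180.0, -0.1, -178.2]
force: [0.3, -1.5, 0.2]
opening: 0.0494
gripper_force: 0.0
```

Emit:
{"method": "step_arm", "body": {"steps": [[[0.27, -0.18, 0, 0, 0, 0], [0.54, -0.36, 0, 0, 0, 0], [0.81, -0.54, 0, 0, 0, 0], [0.81, -0.54, 0, 0, 0, 0], [0.81, -0.54, 0, 0, 0, 0], [0.81, -0.54, 0, 0, 0, 0]]]}}

```text
clock: 33.75
tool_pos: [0.4354, -0.1925, 0.1382]
orientation: [-180.0, -0.0, -178.2]
force: [-0.0, -0.1, -0.3]
opening: 0.0494
gripper_force: 0.0
```

Run:
```python
from h import *
top_z("wrist",(.434,-.192),.03,.017,.03,"w13")
```

```text
wrist [ 0.4354 -0.1925  0.1382] [-1.8000e+02 -3.0000e-02 -1.7819e+02] N 905 z p50,p95 [0.0209 0.0223] circ ((432.1187744140625, -191.175048828125), 14.823219299316406) rect ((432.0220947265625, -190.94122314453125), (28.767013549804688, 29.144901275634766), 1.546228051185608)
```

Emit:
{"method": "step_arm", "body": {"steps": [[[0.02, 0.01, 0.2, 0, 0, 0], [0.02, 0.01, 0.45, 0, 0, 0], [0.02, 0.01, 0.7, 0, 0, 0], [0.02, 0.01, 0.9, 0, 0, 0]]]}}

```text
clock: 34.2
tool_pos: [0.4332, -0.1912, 0.047]
orientation: [180.0, -0.1, -178.1]
force: [-0.0, -0.3, -0.3]
opening: 0.0499
gripper_force: 0.0
```

Emit:
{"method": "step_arm", "body": {"steps": [[[0, 0, 0.15, 0, 0, 0], [0, 0, 0.27, 0, 0, 0], [0, 0, 0.36, 0, 0, 0], [0, 0, 0.42, 0, 0, 0], [0, 0, 0.42, 0, 0, 0], [0, 0, 0.42, 0, 0, 0]]]}}

```text
clock: 34.8
tool_pos: [0.4333, -0.1916, 0.0068]
orientation: [-180.0, 0.0, -178.2]
force: [0.5, 0.1, 0.2]
opening: 0.05
gripper_force: 0.0
```

Emit:
{"method": "step_arm", "body": {"steps": [[[0, 0, 0, 0, 0, 0], [0, 0, 0, 0, 0, 0], [0, 0, 0, 0, 0, 0], [0, 0, 0, 0, 0, 0], [0, 0, 0, 0, 0, 0], [0, 0, 0, 0, 0, 0], [0, 0, 0, 0, 0, 0], [0, 0, 0, 0, 0, 0], [0, 0, 0, 0, 0, 0]]], "jaw": 210}}

```text
clock: 35.7
tool_pos: [0.4332, -0.1918, 0.0069]
orientation: [-180.0, 0.0, -178.2]
force: [-0.7, 0.5, 6.7]
opening: 0.0294
gripper_force: 30.0
```

Emit:
{"method": "step_arm", "body": {"steps": [[[0, 0, -0.15, 0, 0, 0], [0, 0, -0.4, 0, 0, 0], [0, 0, -0.7, 0, 0, 0], [0, 0, -0.95, 0, 0, 0], [0, 0, -0.95, 0, 0, 0]]]}}

```text
clock: 36.2
tool_pos: [0.4351, -0.192, 0.1047]
orientation: [-180.0, 0.3, -178.2]
force: [-0.4, 0.7, 0.4]
opening: 0.029
gripper_force: 30.0
```

Emit:
{"method": "step_arm", "body": {"steps": [[[-0.15, 0.15, 0, 0, 0, 0], [-0.35, 0.33, 0, 0, 0, 0], [-0.6, 0.57, 0, 0, 0, 0], [-0.845, 0.81, 0, 0, 0, 0]]]}}

```text
clock: 36.6
tool_pos: [0.5152, -0.1074, 0.101]
orientation: [180.0, -0.0, -178.2]
force: [1.0, 0.0, -0.2]
opening: 0.0293
gripper_force: 30.0
```

Emit:
{"method": "step_arm", "body": {"steps": [[[-0.25, 0.24, 0, 0, 0, 0], [-0.5, 0.48, 0, 0, 0, 0], [-0.7, 0.67, 0, 0, 0, 0], [-0.845, 0.81, 0, 0, 0, 0], [-0.845, 0.81, 0, 0, 0, 0], [-0.845, 0.81, 0, 0, 0, 0], [-0.845, 0.81, 0, 0, 0, 0]]]}}

```text
clock: 37.3
tool_pos: [0.5959, -0.0251, 0.1012]
orientation: [-180.0, -0.1, -178.2]
force: [-0.6, -1.0, -1.0]
opening: 0.0286
gripper_force: 30.0
```

Run:
```python
from h import *
top_z("wrist",(.597,-.0246),.12,.03,.045,"w14");print(get_obs()["opening"])
```

```text
wrist [ 0.5959 -0.0251  0.1012] [-1.8000e+02 -6.0000e-02 -1.7823e+02] N 5934 z p50,p95 [0.0381 0.0401] circ ((606.8779296875, -23.25783920288086), 99.98682403564453) rect ((581.363037109375, -23.94068145751953), (59.10260009765625, 199.97134399414062), 1.533042311668396)
0.029092012028736656
```

View pics/w14.png

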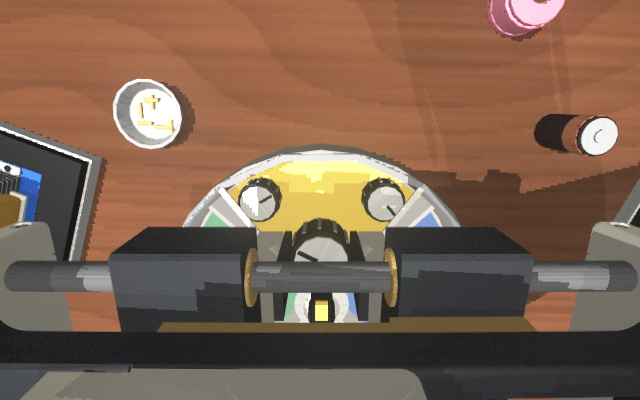

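The knob is centred over the yellow bin, between the two fixed knobs at (259,200) and (384,200). Lowering it into the opening now.

Emit:
{"method": "step_arm", "body": {"steps": [[[0, 0, 0.1, 0, 0, 0], [0, 0, 0.22, 0, 0, 0], [0, 0, 0.34, 0, 0, 0], [0, 0, 0.45, 0, 0, 0], [0, 0, 0.55, 0, 0, 0], [0, 0, 0.61, 0, 0, 0], [0, 0, 0.64, 0, 0, 0], [0, 0, 0.64, 0, 0, 0], [0, 0, 0.64, 0, 0, 0]]]}}

```text
clock: 38.25
tool_pos: [0.5971, -0.0244, 0.0378]
orientation: [180.0, 0.0, -178.2]
force: [0.7, -0.5, 0.4]
opening: 0.0288
gripper_force: 30.0
```

Emit:
{"method": "step_arm", "body": {"steps": [[[0, 0, 0, 0, 0, 0], [0, 0, 0, 0, 0, 0], [0, 0, 0, 0, 0, 0], [0, 0, 0, 0, 0, 0], [0, 0, 0, 0, 0, 0], [0, 0, 0, 0, 0, 0]]], "jaw": 150}}

```text
clock: 38.85
tool_pos: [0.5968, -0.0245, 0.0376]
orientation: [180.0, 0.0, -178.2]
force: [-0.3, 0.8, 0.1]
opening: 0.0357
gripper_force: 0.0
```

Emit:
{"method": "step_arm", "body": {"steps": [[[0, 0, -0.1, 0, 0, 0], [0, 0, -0.3, 0, 0, 0], [0, 0, -0.6, 0, 0, 0], [0, 0, -0.9, 0, 0, 0], [0, 0, -1, 0, 0, 0]]]}}

```text
clock: 39.35
tool_pos: [0.5986, -0.0243, 0.1418]
orientation: [180.0, 0.3, -178.2]
force: [0.0, 0.0, -0.5]
opening: 0.0358
gripper_force: 0.0
```

Emit:
{"method": "step_arm", "body": {"steps": [[[0.2, 0, -0.3, 0, 0, 0], [0.5, 0, -0.6, 0, 0, 0], [0.9, 0, -0.8, 0, 0, 0], [0.9, 0, -0.8, 0, 0, 0], [0.9, 0, -0.8, 0, 0, 0]]]}}

```text
clock: 39.85
tool_pos: [0.5066, -0.0272, 0.219]
orientation: [179.9, 0.2, -178.2]
force: [0.2, 0.1, 0.7]
opening: 0.0362
gripper_force: 0.0
```

Run:
```python
from h import *
top_z("wrist",(.673,-.022),.045,.06,.08,"w15")
top_z("top",(.597,-.0246),.028,.012,.034,"t15")
p=cv2.imread("pics/w15.png");q=cv2.imread("pics/t15.png")[100:310,120:460]
cv2.imwrite("pics/fin.png",np.vstack([cv2.resize(p,(480,300)),cv2.resize(q,(480,297))]))
```

```text
wrist [ 0.5066 -0.0272  0.219 ] [ 1.7995e+02  1.6000e-01 -1.7817e+02] N 272 z p50,p95 [0.0733 0.0756] circ ((648.4525146484375, -21.609718322753906), 10.18554401397705) rect ((647.8673095703125, -21.95013427734375), (17.442628860473633, 12.928345680236816), 1.4695470333099365)Traceback (most recent call last):
  File "<stdin>", line 3, in <module>
  File "h.py", line 20, in top_z
    k=cv2.connectedComponentsWithStats(m.astype(np.uint8));i=1+np.argmax(k[2][1:,4]);P=C[k[1]==i]
                                                               ~~~~~~~~~^^^^^^^^^^^^
    return _wrapfunc(a, 'argmax', axis=axis, out=out, **kwds)
    return bound(*args, **kwds)
ValueError: attempt to get argmax of an empty sequence
```

Run:
```python
import cv2,numpy as np
p=cv2.imread("pics/w15.png");q=cv2.imread("pics/t15.png")[100:310,120:460]
cv2.imwrite("pics/fin.png",np.vstack([cv2.resize(p,(480,300)),cv2.resize(q,(480,297))]))
```

```text
(no output)
```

View pics/fin.png

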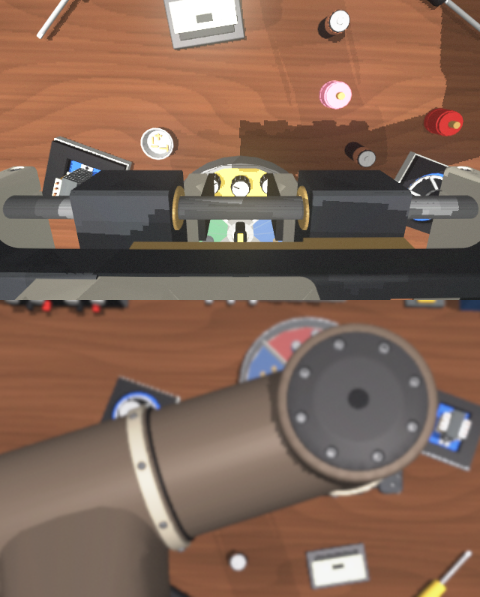

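The knob stands upright in the yellow bin at (240,187), between the two fixed ones. The bar has not moved, and the arm is clear. Handing in.

```bash
python3 -c "
from plant import *
print(close_job())"
```

```text
the job is handed in; nothing more can be done
None
```

The motor, transformer and loudspeaker are fully home in their nests, the yellow bin is squarely under the opening with the knob dropped in it, and I handed the job in at about 40 s of the 128 s allowed.

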